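Set a scored glass plate over the breaking edge and clamp it

ROBOT

A 7-joint arm with a two-finger parallel gripper is mounted at the origin on a cart in front of the work surface, level with it; the furniture and walls round the work are solid. World frame = base frame: x ahead of the robot, y to its left, z up, the work surface at z = 0. Lengths are in m, angles in rad, forces in N, time in s.
With the tool pointing down it reaches from about 0.425 to 0.925 m from the base axis. Payload 6.8 kg.
Tool frame: the origin (TCP) lies at the very end of the fingers, on their centre line; the grasp point (between the pads) lies r.grasp_offset behind it (r.grasp_offset is the distance from the TCP to the grasp point, in m); z points along the fingers, y is the direction in which the jaws open and shut (so a half turn about z gives the same grasp; the last joint's range is limited). The gripper opens to 85 mm and grips with 20 to 120 N. Pads are 22 mm wide; open, the fingers measure 114 mm over their backs; the gripper's body (76 mm by 85 mm) begins 54 mm behind the grasp point. The pads swing forward as they close: fully open they stand 13 mm farther back than shut.
Start: joints at [1.044, 0.477, 0.022, 1.555, -0.011, 1.109, -0.083], TCP at [0.275, -0.617, 0.231] pointing down, gripper open.
Joint ranges: [-2.96, 2.96], [-0.34, 2.1], [-1.41, 1.46], [0.24, 2.44], [-1.37, 4.51], [0.17, 1.92], [-2.96, 2.96]. Speed limits (rad/s): [2.39, 2.39, 3.14, 3.14, 3.14, 3.14, 3.14].

INTERFACE

Orientations are given as a rotation vector (axis times angle).
In Python, from bench import r gives the robot as it stands.
- The arm moves only by the shell command python3 -m jog 'ROWS' [FORCE]. ROWS is JSON, one flat list of numbers, 7 for each row, row after row: the turn, a rotation vector about the tool's x, y, z normalised to -1 to 1, where 1 is 180 degrees, then the shift along the tool's x, y, z normalised to -1 to 1, where 1 is 200 mm, then the opening, from 0 (shut) to 1 (fully open). In form: [wx, wy, wz, x, y, z, hand, wx, wy, wz, x, y, z, hand, ...]. A call has 1 to 12 rows; each row is the pose to reach, as a shift and turn from the pose measured when the call began, along the tool's axes at that moment, turning the shorter way round; what a row does not reach only later rows make up. A row lasts 1/10 s, in which the tool goes at most 50 mm and 8.59 degrees, less where a joint would pass 70% of its speed; a pose out of reach is approached as far as the arm can. A call with a number of a shift or a turn outside -1 to 1 is refused whole. A call with a gripper value outside its range is refused whole. The fingers move at their own pace and stop on an object; FORCE is the grip in N (left out, the last holds). Time passes only in rows, so rows that repeat a pose let the fingers close. It gives the time, the measured TCP pose, the force and the opening at its end, in the units of the state.
- r.get_obs(): the state, without advancing time (a new reading comes with each control period).
- r.grab_frame(name): name is "side" or "top" or "wrist"; returns the picture (420x560x3 uint8, red, green, blue); there is no depth.
- r.calibration(name): a dict with "K" (3x3 intrinsics, pixels), "origin" and "rotation" of the camera in the world; the wrist camera has in their place "T_tool_cam" (4x4, takes a point from camera to tool coordinates, whose origin is the TCP and whose axes are the flange's). Camera axes: x right, y up, looking along -z (the intrinsics and any distortion apply to the point x, -y, -z); pixel columns grow to the right and rows downward; lengths in m; the calibration is good to about 2 mm. A picture is of the moment at which its call begins: read the wrist's pose just before it. calibration takes no time and is no camera call.
- r.hand_in(): hands the job in, once; it reports no verdict.
The state is a dict: "clock": time; "joints": joint angles; "qvel": joint speeds; "tau": joint torques, N m; "tcp_pos": TCP position; "orientation": TCP orientation; "contact_force": force on the tool from outside, world axes, zero at the start; "moment": the same for the moment, N m; "grip_width": finger opening in m.
Only numpy, scipy, OpenCV 4.12 (cv2) and the standard library are available. Lean on these libraries where they do the work, as an engineer would, in place of code of your own. Each camera call takes 0.05 s, during which the arm holds its last target.

TASK

A scored glass plate lies loose on the breaking board and has to be set up so that its narrow strip can be snapped off. Using only the outside of the fingers, with nothing pinched or lifted, push the plate back flat against the low fence and along it until the dark score line lies right over the board's steel edge and the strip sticks out beyond. Then tip the raised hold-down arm over and press it down gently until it is level and its rubber pad bears on the glass, and leave the other things on and round the board where they are.

Things in the scene. Friction and masses are not known exactly. Their poses are not given: they have to be found in the camera images.
- board: Dark grey board, 170 (its x) x 280 (its y) x 30 mm, fixed. Origin: centre of its underside; x away from the robot, y left (yaw up to 0.25 rad), z up. Flat top at z = 30, near side at x = -85. Its right end (y = -140) is the steel breaking edge. Along the far side runs a full-length aluminium fence, 7 mm high, 12 thick, near face at x = +52. The top is bare but for plate and marker.
- break_edge (a point): Middle of the breaking edge: the top right edge of the board, at (0, -140, 30) mm in the board's frame; the edge runs along the board's x. Axes as the board's.
- plate: Frosted glass plate with greenish edges, 90 (its x) x 130 (its y) x 6 mm, about 175 g, lying loose and up to 0.1 rad skew on the board, some 5 to 25 mm off the fence; too wide for a gripper to span. Origin: centre of its underside; x away from the robot, y left, z up. It slides easily (friction about 0.3); it does not tip while its middle is over the board.
- score (a point): Middle of the dark score line (2.4 mm wide) on the plate's top: at (0, -35, 6) mm in the plate's frame, i.e. 30 mm from the plate's right end. The line runs across the plate, along its x. At the start it lies 45 to 80 mm inside (left of) the breaking edge.
- holddown (a joint): Angle of the hold-down arm about its hinge behind the fence, rad: 0 leans 10 degrees back from the robot, 0.175 is upright; grows as the arm tips towards the robot; 1.745 is level; stop at 1.81. On the 6 mm plate the pad first touches at 1.69, its spring is 2 mm in at level. Starts at 0.15 to 0.45. The hinge is stiff (0.12 N m, 1 to 2 N at the ball): the arm stays where it is left.
- holddown_hinge (a point): Hinge axis of the hold-down arm, at (78, -116, 48) mm in the board's frame; the axis lies along the board's y. The arm swings in the plane square to it.
- holddown_ball (a point): Centre of the black ball, 19 mm across, at the arm's free end, 103 mm from the hinge axis. Between them is a flat aluminium bar, 20 mm wide (along the axis), 8 mm thick; a sprung 20 x 36 mm rubber pad (800 N/m) sits 40 to 76 mm from the axis on the side facing the robot (underneath when down), its face 14 mm from the bar's mid-plane.
- marker: Marker pen, 117 (its y) x 12 x 14 mm high, lying on the board's top along its left end; bystander. Origin: centre of its underside.
- beaker_100: Glass beaker, 56 mm wide, 68 mm high, on the bench right of the board, beyond the overhanging strip; bystander. Origin: centre of its underside.
- label_tape: Roll of label tape lying flat, 55 mm wide, 18 mm high; bystander left of the board. Origin: centre of its underside.
- petri_1: Closed petri dish, 60 mm wide, 12 mm high; bystander right of the board. Origin: centre of its underside.
- timer: Bench timer lying on its back, 58 x 68 x 16 mm; bystander left of the board. Origin: centre of its underside.
- tweezers: Steel tweezers, 12 x 133 (its y) x 9 mm, on the bench in front of the board; bystander. Origin: centre of its underside.
- bottle_cap: Screw cap, 34 mm wide, 12 mm high, on the bench behind the fence; bystander. Origin: centre of its underside.
Things that resemble listed ones, but are neither listed nor needed, are in the scene too. What is meant by the plate is not green, and is the smaller of those in its own colour.

How it is judged:
On the way, in this order (a step that is already met when the one before it is completed fails the run):
1. the plate lies square against the fence with its score line over the breaking edge, the arm still raised (y of score in the frame of board between -0.1445 and -0.1355 m and x of plate in the frame of board above 0.003 m and angle between the y axis of plate and the y axis of board, either way round below 0.04 rad and z of plate in the frame of board between 0.027 and 0.034 m and angle between plate's own z axis and vertical below 0.04 rad and linear speed of plate below 0.01 m/s and value of joint holddown below 1.2 rad), for 0.2 s.
2. the hold-down arm rests on the plate (y of score in the frame of board between -0.1445 and -0.1355 m and x of plate in the frame of board above 0.003 m and angle between the y axis of plate and the y axis of board, either way round below 0.04 rad and z of plate in the frame of board between 0.027 and 0.034 m and angle between plate's own z axis and vertical below 0.04 rad and linear speed of plate below 0.01 m/s and value of joint holddown above 1.68 rad and contact force between holddown and plate above 0.3 N), for 0.2 s.
At the end, for the whole second after the job is handed in: Plate flat on the board, at rest, within 4 mm of the fence and 0.04 rad of square, score line within 4.5 mm of the breaking edge; hold-down arm level (joint 1.68 to 1.79), its pad pressing on the glass (over 0.3 N); each bystander within 20 mm of its start (all of step 2 and value of joint holddown below 1.79 rad and distance of each of marker, beaker_100, label_tape, petri_1, timer, tweezers, bottle_cap from where it was at the start of the episode below 0.02 m); the robot touches nothing.
It fails at once if the glass plate is lifted, tipped up or falls (z of plate in the frame of board above 0.038 m or z of plate in the frame of board below 0.024 m or angle between plate's own z axis and vertical above 0.12 rad).
It fails at once if the glass plate is pinched or pressed with more than 35 N (contact force between the fingers and plate above 35 N).
It fails at once if the hold-down arm is pinched or pressed with more than 35 N (contact force between the fingers and holddown above 35 N).
It fails at once if a bystander is knocked away (more than 20 mm) or lifted (distance of any of marker, beaker_100, label_tape, petri_1, timer, tweezers, bottle_cap from where it was at the start of the episode above 0.02 m).
It also fails if it takes over 61 s, if anything falls off the work surface, if the arm or the gripper's body presses on something with over 40 N, if the wrist force passes 120 N, or if a joint passes its speed limit or range.

## Working session

There is one attempt and no reset: what is moved stays moved. The work goes in short steps, Python scripts to look and compute and a shell command to move; the robot and the scene stay as the last step left them, time stands still between calls to the robot, and variables do not carry over. Pictures are saved under pics/ and viewed, and the job is handed in when it is done.

```bash
ls; mkdir -p pics
python3 - <<'E'
from bench import r
import cv2
o=r.get_obs(); print(o, r.grasp_offset)
for n in("side","top","wrist"):
    im=r.grab_frame(n); cv2.imwrite(f"pics/{n}0.png",im[:,:,::-1])
    print(n,r.calibration(n))
E
```

```text
pics
{'clock': 0.0, 'joints': array([ 1.04393541,  0.47781239,  0.02234704,  1.55647035, -0.01147869,
        1.10925547, -0.0830667 ]), 'qvel': array([-0.00016289,  0.00045001,  0.00052098,  0.00200384, -0.0004792 ,
       -0.00058839, -0.00263957]), 'tau': array([-6.31548355e-04, -5.96464777e+01,  1.60806678e+00, -2.81203222e+01,
        1.25109981e-02,  9.23611165e-03, -1.15028107e-05]), 'tcp_pos': array([ 0.27421169, -0.61614836,  0.23030963]), 'orientation': array([-3.07126089e+00, -6.52719739e-01,  8.33150656e-04]), 'contact_force': array([ 0.63336733, -0.02615283,  0.0840046 ]), 'moment': array([-0.00335748, -0.00846607, -0.00109935]), 'grip_width': 0.08530029035340313} 0.0187
side {'K': array([[457.4276541 ,   0.        , 277.99525556],
       [  0.        , 457.4276541 , 209.83941302],
       [  0.        ,   0.        ,   1.        ]]), 'origin': array([ 0.03084545, -1.03084796,  0.54105185]), 'rotation': array([ 1.17967416, -0.27722538, -0.40374932])}
top {'K': array([[391.34424433,   0.        , 281.40151186],
       [  0.        , 391.34424433, 213.91273807],
       [  0.        ,   0.        ,   1.        ]]), 'origin': array([ 0.30309555, -0.02822887,  1.19331898]), 'rotation': array([ 0.17420722, -0.16197667, -1.54498154])}
wrist {'K': array([[295.24320234,   0.        , 280.350778  ],
       [  0.        , 295.24320234, 208.73706043],
       [  0.        ,   0.        ,   1.        ]]), 'T_tool_cam': array([[ 8.19714786e-04,  9.45821293e-01,  3.24686632e-01,
         8.39103916e-02],
       [ 9.99999648e-01, -8.33431322e-04, -9.68238411e-05,
         7.65365036e-04],
       [ 1.79025958e-04,  3.24686597e-01, -9.45821644e-01,
        -1.42059374e-01],
       [ 0.00000000e+00,  0.00000000e+00,  0.00000000e+00,
         1.00000000e+00]])}
```

View pics/top0.png

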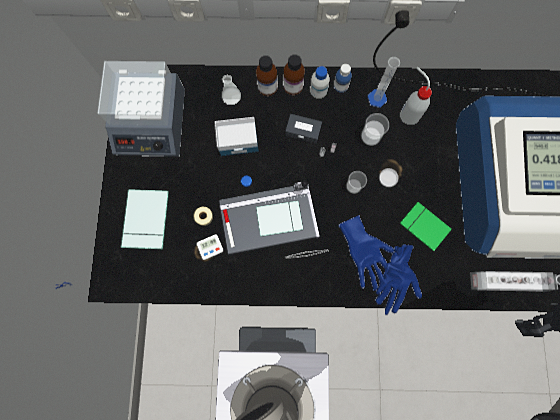

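View pics/side0.png

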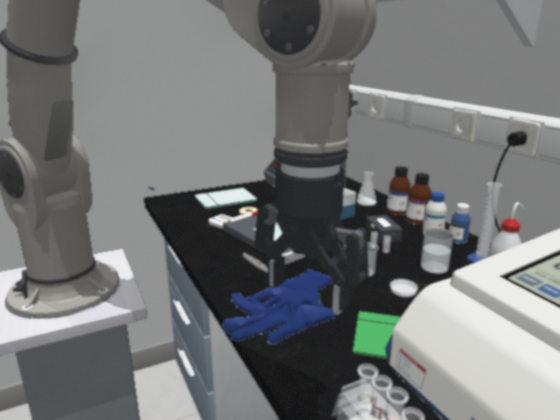

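View pics/wrist0.png

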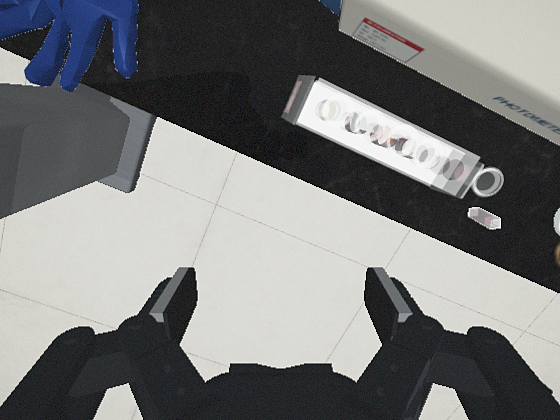

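```bash
cat > h.py <<'E'
import numpy as np, cv2
from scipy.spatial.transform import Rotation as R
from bench import r
def cam(n,obs=None):
    c=r.calibration(n)
    if n=="wrist":
        T=np.eye(4);T[:3,:3]=R.from_rotvec(obs["orientation"]).as_matrix();T[:3,3]=obs["tcp_pos"]
        M=T@c["T_tool_cam"]; return c["K"],M[:3,3],M[:3,:3]
    return c["K"],np.array(c["origin"]),R.from_rotvec(c["rotation"]).as_matrix()
def ray(n,uv,obs=None):
    K,o,Rm=cam(n,obs); d=np.linalg.inv(K)@[uv[0],uv[1],1]; d=Rm@[d[0],-d[1],-d[2]]; return o,d
def onz(n,uv,z,obs=None):
    o,d=ray(n,uv,obs); return o+d*(z-o[2])/d[2]
def proj(n,p,obs=None):
    K,o,Rm=cam(n,obs); c=Rm.T@(np.array(p)-o); q=K@[c[0],-c[1],-c[2]]; return q[:2]/q[2]
def crop(im,x,y,w,h,s,f):
    cv2.imwrite(f,cv2.resize(im[y:y+h,x:x+w,::-1],None,fx=s,fy=s,interpolation=cv2.INTER_CUBIC))
E
python3 - <<'E'
from h import *
im=cv2.imread("pics/top0.png")[:,:,::-1]
crop(im,190,170,140,100,5.7,"pics/topc0.png")
for uv in[(220,197),(313,183),(320,237),(228,252)]: print(uv,onz("top",uv,.03))
print(proj("top",[.5,0,0]))
E
```

```text
(220, 197) [0.60629825 0.17324758 0.03      ]
(313, 183) [ 0.65633331 -0.11236288  0.03      ]
(320, 237) [ 0.48785922 -0.13382789  0.03      ]
(228, 252) [0.43743561 0.14032931 0.03      ]
[275.73062072 233.80239997]
```

View pics/topc0.png

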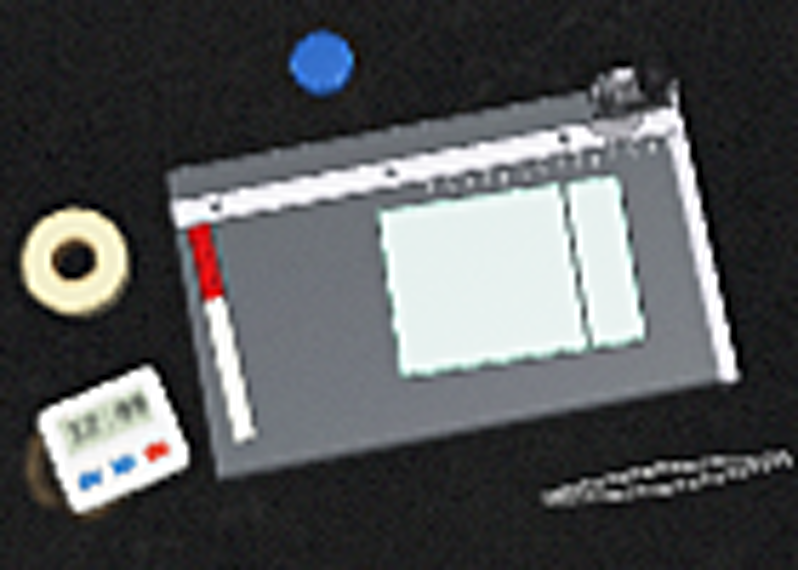

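```bash
python3 -m jog '[0,0,0,0.8,-0.76,-0.2,0, 0,0,0,0.8,-0.76,-0.2,0, 0,0,0,0.8,-0.76,-0.2,0, 0,0,0,0.8,-0.76,-0.2,0, 0,0,0,0.8,-0.76,-0.2,0]'
python3 -m jog '[0,0,0,0.8,-0.76,0,0, 0,0,0,0.8,-0.76,0,0, 0,0,0,0.8,-0.76,0,0, 0,0,0,0.8,-0.76,0,0, 0,0,0,0.8,-0.76,0,0]'
```

```text
clock: 0.65
tcp_pos: [0.361, -0.408, 0.2715]
orientation: [-3.069, -0.66, -0.002]
contact_force: [0.7, -1.0, -0.2]
grip_width: 0.0123
clock: 1.15
tcp_pos: [0.4457, -0.199, 0.2721]
orientation: [-3.067, -0.668, -0.003]
contact_force: [0.6, 0.3, 0.5]
grip_width: -0.0004
```

```bash
python3 -m jog '[0,0,0.08,0.79,-0.74,0,0, 0,0,0.08,0.79,-0.74,0,0, 0,0,0.08,0.79,-0.74,0,0, 0,0,0.08,0.79,-0.74,0,0, 0,0,0.08,0.79,-0.74,0,0, 0,0,0.08,0.79,-0.74,0,0, 0,0,0.08,0.79,-0.74,0,0]'
python3 - <<'E'
from h import *
o=r.get_obs(); im=r.grab_frame("wrist"); np.save("w1.npy",im); np.savez("w1o.npz",**{k:o[k] for k in("tcp_pos","orientation")})
cv2.imwrite("pics/w1.png",im[:,:,::-1]); print(o["tcp_pos"],o["orientation"])
E
```

```text
clock: 1.85
tcp_pos: [0.5275, 0.0015, 0.2724]
orientation: [-3.126, -0.281, -0.001]
contact_force: [-0.1, -1.2, -0.3]
grip_width: -0.0001
[0.52748269 0.00147188 0.27242819] [-3.12607623e+00 -2.80828949e-01 -7.66455082e-04]
```

View pics/w1.png

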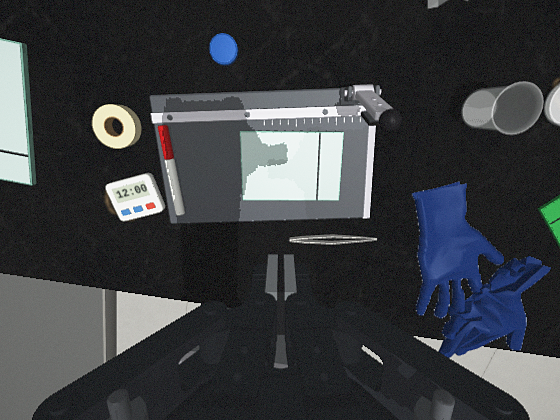

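Run:
```python
from h import *
im=np.load("w1.npy")
crop(im,140,75,270,160,2.95,"pics/w1c.png")
```

```text
(no output)
```

View pics/w1c.png

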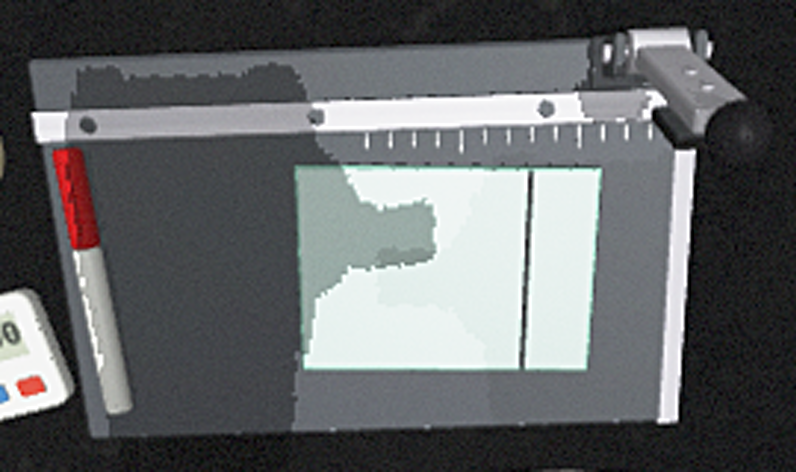

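```bash
cat >> h.py <<'E'
def fitb(near, right, f):
    """near: pts px list of near top edge; right: pts of steel edge; f: px->world xy at z=.03. returns origin xy,yaw"""
    P=np.array([f(p)[:2] for p in near]); Q=np.array([f(p)[:2] for p in right])
    # jointly: yaw weighted; x_b=-.085 on near ; y_b=-.14 on right
    from scipy.optimize import least_squares
    def res(v):
        c,s=np.cos(v[2]),np.sin(v[2]); ex=np.array([c,s]);ey=np.array([-s,c]); o=v[:2]
        return np.r_[(P-o)@ex+.085,(Q-o)@ey+.14]
    s=least_squares(res,[.55,.02,.17]); return s.x,s.fun
def tob(v,p):
    c,s=np.cos(v[2]),np.sin(v[2]); d=np.array(p)[:2]-v[:2]; return np.array([d@[c,s],d@[-s,c]])
def tow(v,p):
    c,s=np.cos(v[2]),np.sin(v[2]); return np.array([v[0]+c*p[0]-s*p[1],v[1]+s*p[0]+c*p[1]])
E
python3 - <<'E'
from h import *
o=dict(np.load("w1o.npz"))
u=lambda p:((p[0]+.5)/2.95+140-.5,(p[1]+.5)/2.95+75-.5)
f=lambda p:onz("wrist",u(p),.03,o)
v,e=fitb([(92,436),(300,431),(500,427),(655,423)],[(694,155),(687,280),(679,420)],f)
print("board",v,e*1e3)
for p in[(45,141),(310,133),(640,119)]: print("fence",tob(v,f(p))*1e3)
for p in[(33,62),(585,42)]: print("far edge",tob(v,f(p))*1e3)
g=lambda p:tob(v,onz("wrist",u(p),.036,o))*1e3
for n,p in dict(FL=(295,167),FR=(601,168),NR=(588,370),NL=(303,369),S1=(531,170),S2=(522,368)).items(): print(n,g(p))
print(tob(v,o["tcp_pos"]))
fence=tow(v,(.0,-.14));print(fence)
# top-camera check
for uv in[(313+.0,183)]: pass
s=5.7;w=lambda p:(p[0]/s+190,p[1]/s+170)
v2,e2=fitb([(222,476),(450,430),(700,384)],[(683,120),(738,378)],lambda p:onz("top",w(p),.03));print("top board",v2,e2*1e3)
# ball
print("ball ray from wrist"); 
ub=u((745,130)); oo,d=ray("wrist",ub,o)
t=(-0.116)
# intersect with plane y_b=-0.116
ey=np.array([-np.sin(v[2]),np.cos(v[2]),0]); k=(-.116-(oo[:2]-v[:2])@ey[:2])/(d@ey); X=oo+k*d
b=tob(v,X); print(b,X[2], np.hypot(b[0]-.078,X[2]-.048), np.arctan2(.078-b[0],X[2]-.048)+.1745)
E
```

```text
board [0.5439989  0.02386365 0.20851347] [ 0.395065    0.23533323 -0.32585254 -0.30455206  0.97649541  0.04848547
 -1.02497434]
fence [ 50.03774679 136.71341812]
fence [50.09190516 23.93727655]
fence [  51.78345389 -115.24123856]
far edge [ 81.40080375 136.46104747]
far edge [ 82.54509788 -91.08686523]
FL [36.7579425  30.47329537]
FR [ 32.70142263 -98.45494111]
NR [-56.35915089 -96.17029058]
NL [-52.31064264  33.35284506]
S1 [ 32.71607192 -68.98996707]
S2 [-54.58073417 -66.18072227]
[-0.02079369 -0.0184878 ]
[ 0.57297972 -0.11310391]
top board [0.54482707 0.02242971 0.20979949] [-0.46610786  0.72888811 -0.26278464 -0.14952209  0.14952481]
ball ray from wrist
[ 0.05149974 -0.116     ] 0.15218904793563615 0.10750637932010736 0.4235665672257642
```

```bash
python3 -m jog '[0,0,-0.009,-0.37,0.083,0.95,0, 0,0,-0.009,-0.37,0.083,0.95,0, 0,0,-0.009,-0.37,0.083,0.95,0, 0,0,-0.009,-0.37,0.083,0.95,0, 0,0,-0.009,-0.37,0.083,0.95,0, 0,0,-0.009,-0.37,0.083,0.95,0, 0,0,-0.009,-0.37,0.083,0.95,0]'
cat >> h.py <<'E'
V=np.array([.5442,.0235,.209])
def st():
    o=r.get_obs(); M=R.from_rotvec(o["orientation"]).as_matrix(); b=tob(V,o["tcp_pos"])*1e3
    print("t%.2f b=(%.1f,%.1f) z=%.1f yaw-b=%.4f tilt=(%.3f,%.3f) F=%s g=%.1f"%(o["clock"],*b,o["tcp_pos"][2]*1e3,np.arctan2(M[1,0],M[0,0])-V[2],M[0,2],M[1,2],np.round(o["contact_force"],1),o["grip_width"]*1e3))
    return o
E
python3 -c "
from h import *
st()"
```

```text
clock: 2.6
tcp_pos: [0.4601, -0.0288, 0.0845]
orientation: [-3.123, -0.32, -0.007]
contact_force: [1.0, 1.2, 0.9]
grip_width: 0.0001
t2.60 b=(-93.1,-33.7) z=84.5 yaw-b=-0.0046 tilt=(0.005,0.003) F=[1.  1.2 0.9] g=0.1
```

```bash
python3 -m jog '[0,0,-0.001,0,0,0.13,0, 0,0,-0.001,0,0,0.22,0, 0,0,-0.001,0,0,0.255,0, 0,0,-0.001,0,0,0.255,0]'
python3 -c "
from h import *
st(); im=r.grab_frame('side'); crop(im,180,170,180,130,4.4,'pics/s1.png')"
```

```text
clock: 3.0
tcp_pos: [0.4618, -0.0284, 0.0343]
orientation: [-3.123, -0.326, -0.01]
contact_force: [-0.2, -0.4, 1.0]
grip_width: -0.0005
t3.00 b=(-91.4,-33.7) z=34.3 yaw-b=-0.0013 tilt=(0.006,0.003) F=[-0.2 -0.4  1. ] g=-0.5
```

View pics/s1.png

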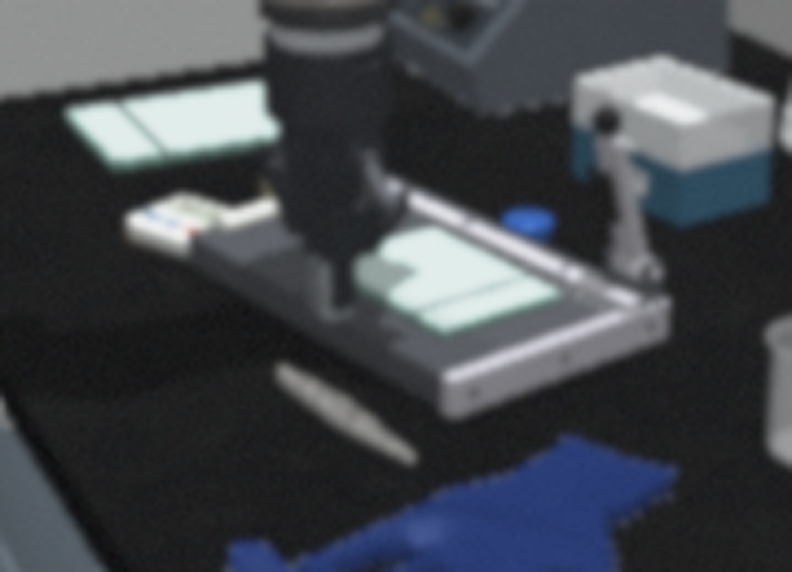

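```bash
python3 -m jog '[0,0,0,0.05,0,0.009,0, 0,0,0,0.1,0,0.009,0, 0,0,0,0.12,0,0.009,0, 0,0,0,0.14,0,0.009,0, 0,0,0,0.155,0,0.009,0, 0,0,0,0.17,0,0.009,0, 0,0,0,0.18,0,0.009,0, 0,0,0,0.19,0,0.009,0]'
python3 -c "
from h import *
st()"
```

```text
clock: 3.85
tcp_pos: [0.499, -0.0206, 0.0331]
orientation: [-3.123, -0.325, -0.01]
contact_force: [-1.1, -0.3, 4.8]
grip_width: -0.0
t3.85 b=(-53.4,-33.8) z=33.1 yaw-b=-0.0014 tilt=(0.006,0.002) F=[-1.1 -0.3  4.8] g=-0.0
```

Run:
```python
from h import *
im=r.grab_frame("wrist"); o=st(); cv2.imwrite("pics/w2.png",im[:,:,::-1])
im=r.grab_frame('side'); crop(im,220,190,120,90,6.6,'pics/s2.png')
```

```text
t3.90 b=(-52.9,-33.7) z=33.2 yaw-b=-0.0013 tilt=(0.007,0.003) F=[0.5 0.1 2.9] g=0.3
```

View pics/w2.png

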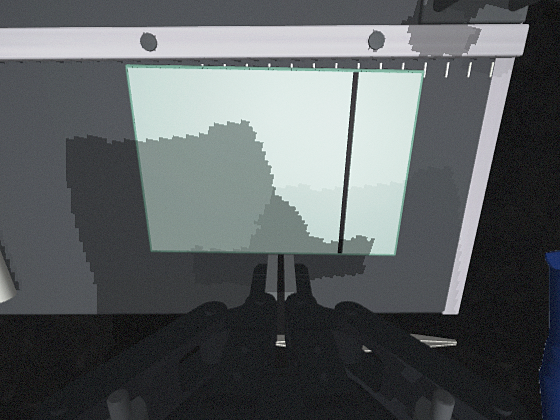

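View pics/s2.png

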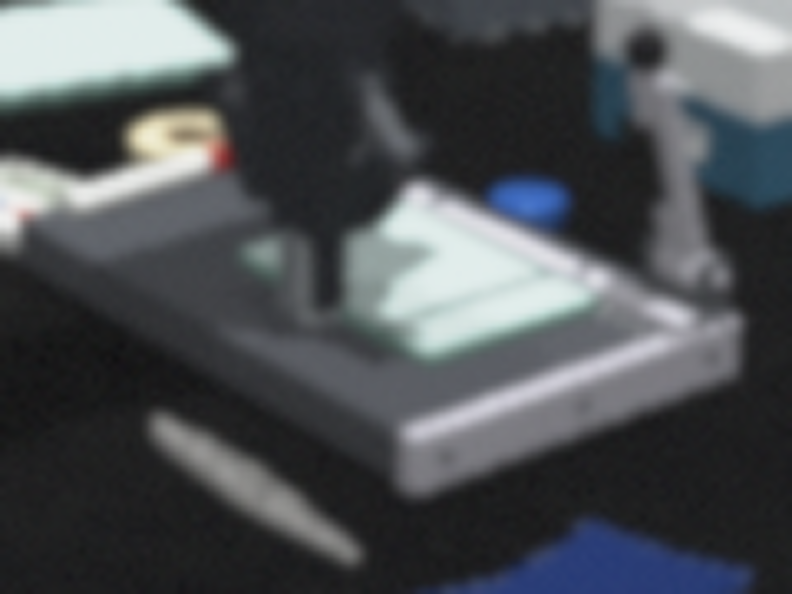

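```bash
python3 -m jog '[0,0,0,0.005,0,-0.003,0, 0,0,0,0.012,0,-0.003,0, 0,0,0,0.018,0,-0.003,0, 0,0,0,0.022,0,-0.003,0]'
python3 - <<'E'
from h import *
st();im=r.grab_frame("wrist"); o=st(); crop(im,100,10,440,320,1.8,"pics/w3.png")
E
```

```text
clock: 4.35
tcp_pos: [0.5028, -0.0198, 0.0334]
orientation: [-3.123, -0.325, -0.008]
contact_force: [-3.4, -0.0, 2.2]
grip_width: 0.0002
t4.35 b=(-49.5,-33.8) z=33.4 yaw-b=-0.0014 tilt=(0.005,0.002) F=[-3.4 -0.   2.2] g=0.2
t4.40 b=(-49.6,-33.8) z=33.4 yaw-b=-0.0014 tilt=(0.005,0.002) F=[-2.5 -0.4  1.7] g=0.2
```

View pics/w3.png

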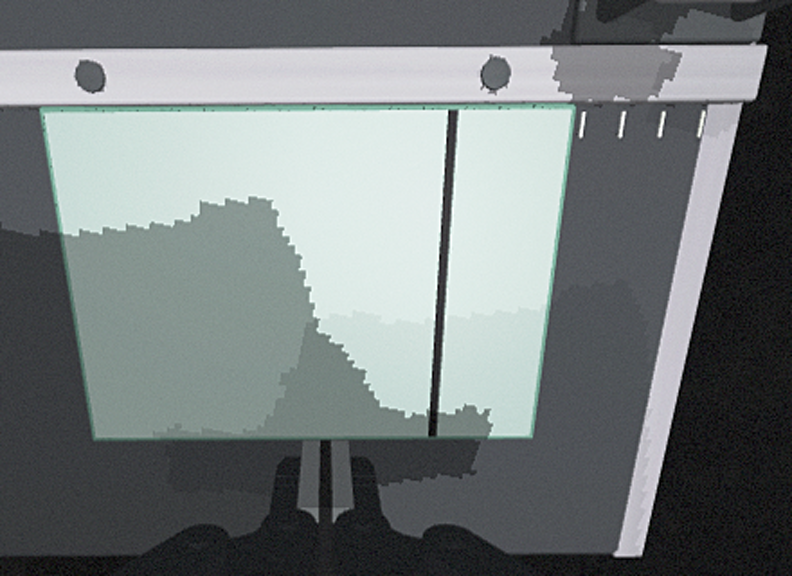

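```bash
python3 -m jog '[0,0,0,0.006,0,0,0, 0,0,0,0.012,0,0,0, 0,0,0,0.015,0,0,0]'
python3 - <<'E'
from h import *
st();im=r.grab_frame("wrist"); np.save("w4.npy",im); o=st(); crop(im,100,10,440,320,1.8,"pics/w4.png")
np.savez("w4o.npz",**{k:o[k] for k in("tcp_pos","orientation")})
E
```

```text
clock: 4.7
tcp_pos: [0.5028, -0.0199, 0.033]
orientation: [-3.124, -0.325, 0.001]
contact_force: [-10.6, -1.6, 6.8]
grip_width: -0.0001
t4.70 b=(-49.5,-33.9) z=33.0 yaw-b=-0.0018 tilt=(-0.001,0.001) F=[-10.6  -1.6   6.8] g=-0.1
t4.75 b=(-49.4,-33.8) z=33.1 yaw-b=-0.0018 tilt=(-0.000,0.001) F=[-9.8 -0.7 10.8] g=0.2
```

View pics/w4.png

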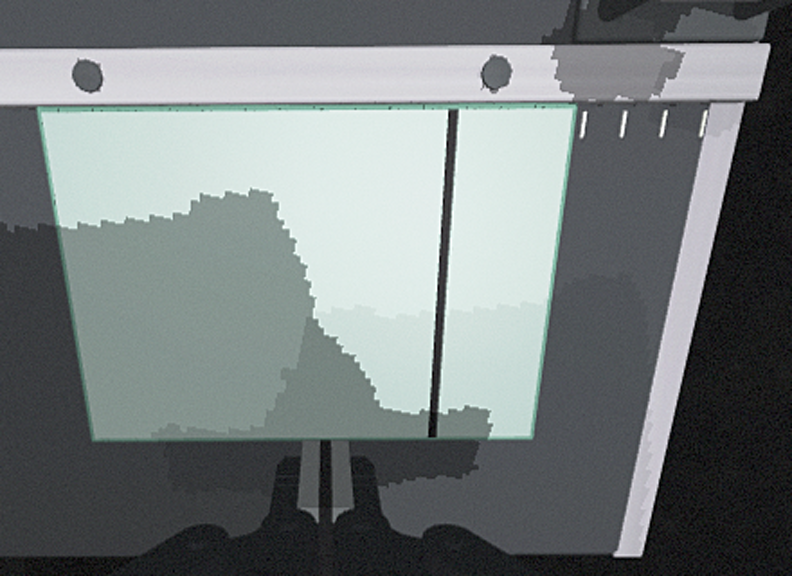

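```bash
python3 -m jog '[0,0,0,-0.05,0,0,0, 0,0,0,-0.06,0,-0.1,0, 0,0,0,-0.05,0,-0.2,0, 0,0,0,0.15,-0.2,-0.2,0, 0,0,0,0.278,-0.45,-0.2,0, 0,0,0,0.278,-0.48,-0.2,0, 0,0,0,0.278,-0.48,-0.2,0, 0,0,0,0.278,-0.48,-0.1,0, 0,0,0,0.278,-0.48,-0.02,0, 0,0,0,0.278,-0.48,-0.002,0, 0,0,0,0.278,-0.48,-0.002,0]'
python3 - <<'E'
from h import *
st();im=r.grab_frame("wrist"); o=st(); crop(im,0,10,560,400,1.4,"pics/w5.png")
E
```

```text
clock: 5.85
tcp_pos: [0.5371, 0.0845, 0.0331]
orientation: [-3.124, -0.323, 0.002]
contact_force: [0.2, 0.2, 1.2]
grip_width: -0.0002
t5.85 b=(5.7,61.1) z=33.1 yaw-b=-0.0029 tilt=(-0.002,0.000) F=[0.2 0.2 1.2] g=-0.2
t5.90 b=(6.4,61.3) z=33.7 yaw-b=-0.0027 tilt=(-0.000,0.001) F=[ 0.2 -0.1  0.2] g=-0.0
```

View pics/w5.png

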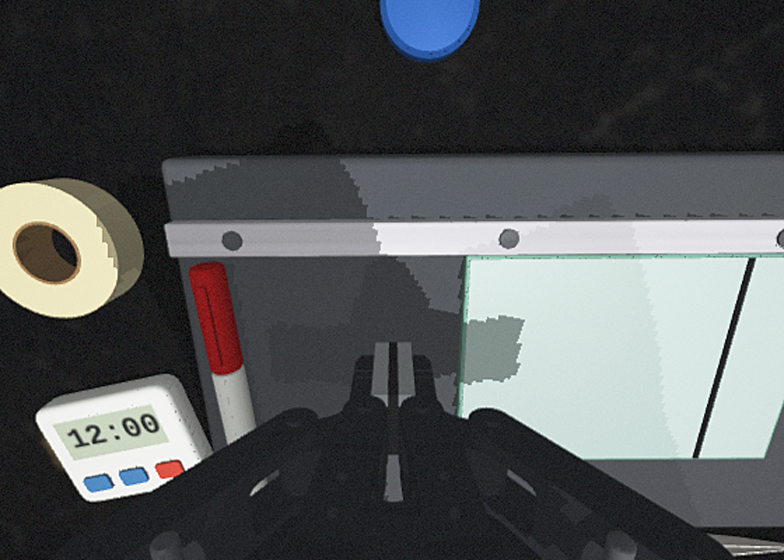

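```bash
python3 -m jog '[0,0,0,0,0.05,0,0, 0,0,0,0,0.09,0,0, 0,0,0,0,0.13,0,0, 0,0,0,0,0.17,0,0, 0,0,0,0,0.21,0,0, 0,0,0,0,0.25,0,0, 0,0,0,0,0.29,0,0, 0,0,0,0,0.33,0,0, 0,0,0,0,0.36,0,0, 0,0,0,0,0.38,0,0, 0,0,0,0,0.39,0,0, 0,0,0,0,0.39,0,0]'
python3 - <<'E'
from h import *
st();im=r.grab_frame("wrist"); o=st(); np.save("w6.npy",im);crop(im,0,10,560,400,1.4,"pics/w6.png")
np.savez("w6o.npz",**{k:o[k] for k in("tcp_pos","orientation")})
E
```

```text
clock: 7.1
tcp_pos: [0.5537, 0.0082, 0.0336]
orientation: [-3.124, -0.323, 0.001]
contact_force: [0.2, -0.1, -0.7]
grip_width: 0.0002
t7.10 b=(6.1,-16.9) z=33.6 yaw-b=-0.0030 tilt=(-0.000,0.001) F=[ 0.2 -0.1 -0.7] g=0.2
t7.15 b=(6.2,-16.6) z=33.7 yaw-b=-0.0026 tilt=(-0.000,0.001) F=[ 0.9 -0.1  0.2] g=-0.4
```

View pics/w6.png

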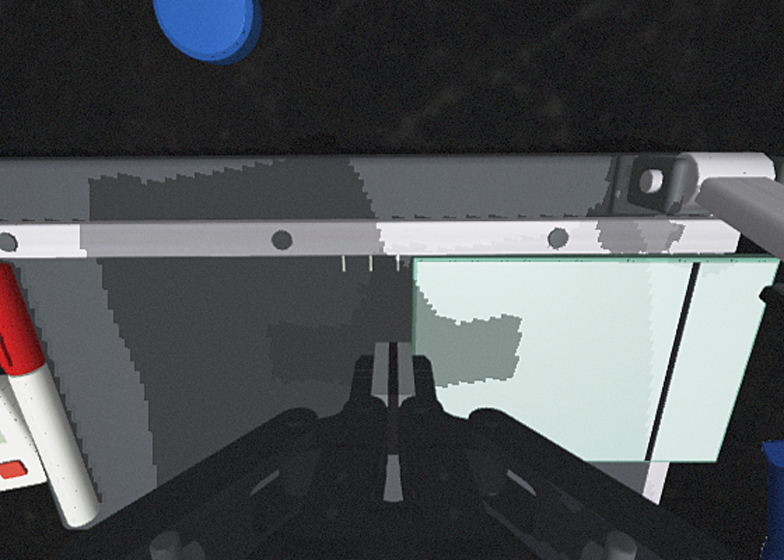

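Run:
```python
from h import *
o=dict(np.load("w6o.npz")); u=lambda p:((p[0]+.5)/1.4-.5,(p[1]+.5)/1.4+10-.5)
g=lambda p,z:np.round(tob(V,onz("wrist",u(p),z,o))*1e3,1)
print("score",g((697,266),.036),g((650,457),.036))
print("FL",g((414,259),.036),"FR",g((780,258),.036),"NR",g((718,461),.036))
print("edge near",g((667,465),.03),g((657,500),.03))
print("fence bot",g((80,258),.03), "fence end top",g((738,250),.037))
```

```text
score [  46.7 -125. ] [ -37.1 -125.2]
FL [ 49.5 -25. ] FR [  49.6 -153.5] NR [ -39.2 -154.2]
edge near [ -47.  -138.2] [ -67.  -137.9]
fence bot [48.3 97.2] fence end top [  52.8 -137.1]
```

```bash
python3 -m jog '[0,0,0,0,0.015,0,0, 0,0,0,0,0.03,0,0, 0,0,0,0,0.045,0,0, 0,0,0,0,0.054,0,0, 0,0,0,0,0.058,0,0, 0,0,0,0,0.058,0,0]'
python3 - <<'E'
from h import *
st();im=r.grab_frame("wrist"); o=st(); np.save("w7.npy",im);crop(im,160,160,400,200,2,"pics/w7.png")
np.savez("w7o.npz",**{k:o[k] for k in("tcp_pos","orientation")})
E
```

```text
clock: 7.75
tcp_pos: [0.556, -0.0031, 0.0336]
orientation: [-3.124, -0.323, 0.001]
contact_force: [-0.7, 0.3, 0.5]
grip_width: 0.0
t7.75 b=(6.1,-28.5) z=33.6 yaw-b=-0.0029 tilt=(-0.000,0.001) F=[-0.7  0.3  0.5] g=0.0
t7.80 b=(6.1,-28.3) z=33.6 yaw-b=-0.0027 tilt=(-0.000,0.001) F=[-0.7 -0.4 -0.3] g=-0.1
```

View pics/w7.png

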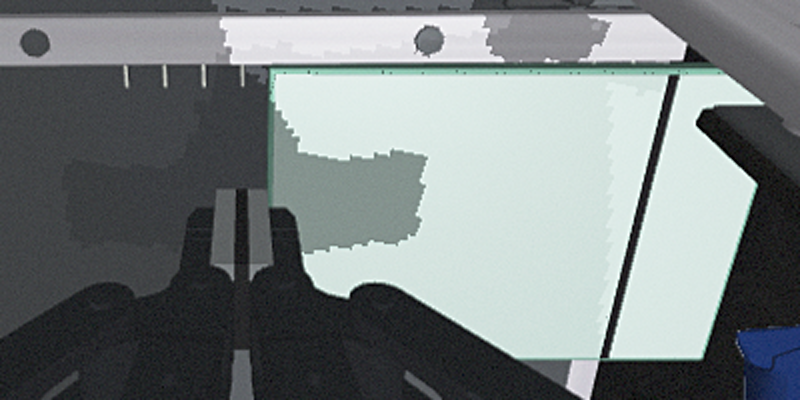

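```bash
python3 -m jog '[0,0,0,0,-0.05,0,0, 0,0,0,-0.1,-0.05,-0.2,0, 0,0,0,-0.2,-0.05,-0.4,0, 0,0,0,-0.3,0.1,-0.6,0, 0,0,0,-0.33,0.25,-0.75,0, 0,0,0,-0.33,0.41,-0.83,0, 0,0,0,-0.33,0.41,-0.83,0, 0,0,0,-0.33,0.41,-0.83,0]'
python3 - <<'E'
from h import *
st();im=r.grab_frame("wrist"); o=st(); np.save("w8.npy",im);crop(im,80,20,400,300,2,"pics/w8.png")
np.savez("w8o.npz",**{k:o[k] for k in("tcp_pos","orientation")})
im=r.grab_frame("top"); crop(im,190,170,140,100,5.7,"pics/topc8.png")
E
```

```text
clock: 8.6
tcp_pos: [0.5083, -0.0966, 0.1998]
orientation: [-3.124, -0.322, -0.0]
contact_force: [0.7, 1.3, -0.5]
grip_width: -0.0002
t8.60 b=(-60.1,-110.0) z=199.8 yaw-b=-0.0038 tilt=(0.000,0.001) F=[ 0.7  1.3 -0.5] g=-0.2
t8.65 b=(-60.3,-109.0) z=199.1 yaw-b=-0.0020 tilt=(-0.001,0.001) F=[-0.7  0.1  0.7] g=0.1
```

View pics/w8.png

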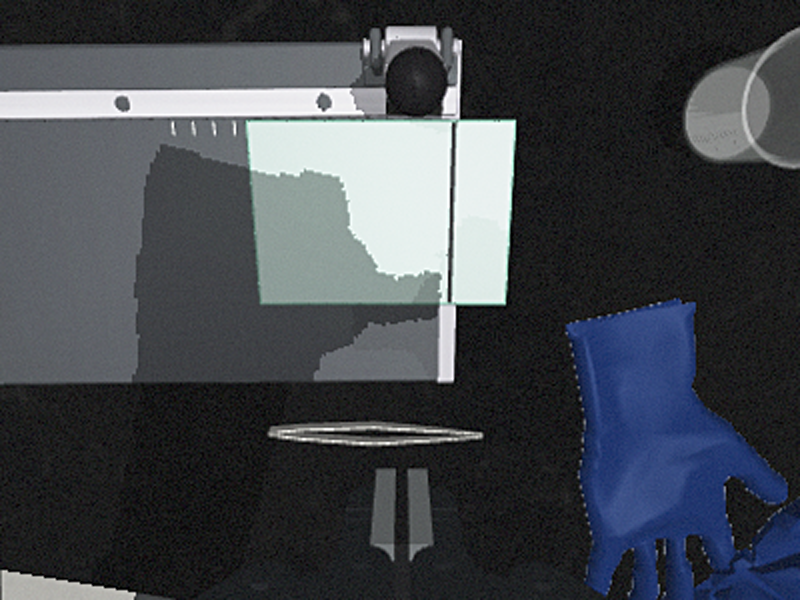

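Run:
```python
from h import *
o=dict(np.load("w8o.npz")); im=np.load("w8.npy").astype(int)
u=lambda p:((p[0]+.5)/2+80-.5,(p[1]+.5)/2+20-.5)
g=lambda p,z:np.round(tob(V,onz("wrist",u(p),z,o))*1e3,1)
print("score",g((455,124),.036),g((451,300),.036))
print("edge",g((455,310),.03),g((453.5,380),.03),"far",g((462,60),.03))
print("corners",[g(p,.036) for p in((247,121),(516,121),(506,304),(261,304))])
print("fence top near",g((20,118),.037),g((240,118),.037))
for y in (80,120,160): print(y,im[y,295:316].sum(1)//3)
for y in (175,185,200): print(y,im[y,295:316].sum(1)//3)
```

```text
score [  46.7 -135.2] [ -38.1 -135.5]
edge [ -44.7 -138.3] [ -84.4 -138.6] far [  74.8 -138.2]
corners [array([ 48.1, -36.3]), array([  48. , -164.1]), array([ -40.2, -164.4]), array([-40.1, -36. ])]
fence top near [49.5 70.9] [ 49.3 -33.3]
80 [162 168 169 167 169 160 158 161 158 165 175 181 180 125 181 182 181 184
 185 184 188]
120 [237 237 236 237 238 237 237 237 244 253  32  76 190 249 239 237 239 237
 238 237 238]
160 [131 131 130 129 149 237 237 237 245  30  81 218 238 230 230 230 230 229
 229 228 231]
175 [ 58  62  49  68 158 232 220 216 218 218 218 225 237   0  16  30  17  31
  24  29  20]
185 [107 102 106 102 149 232 220 218 215 216 222 228 137   2  15  27  27  25
  26  28  22]
200 [101 106  99 106 178 228 220 218 215 215 223 233  48  22  24  24  34  28
  27  33  17]
```

View pics/topc8.png

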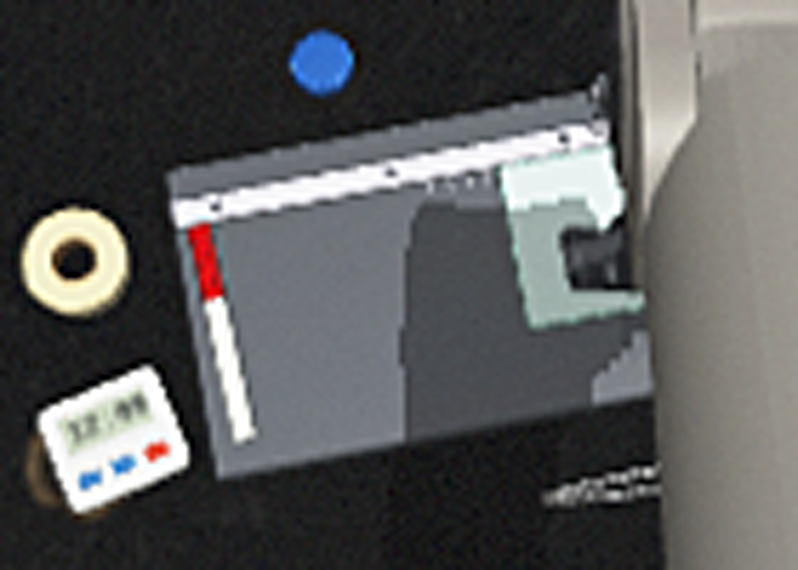

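```bash
python3 -m jog '[0,0,0,0,-0.2,0.1,0, 0,0,0,0.15,-0.4,0.3,0, 0,0,0,0.331,-0.47,0.5,0, 0,0,0,0.331,-0.47,0.65,0, 0,0,0,0.331,-0.47,0.78,0, 0,0,0,0.331,-0.47,0.828,0, 0,0,0,0.331,-0.47,0.828,0, 0,0,0,0.331,-0.47,0.828,0]'
python3 -c "
from h import *
st()"
```

```text
clock: 9.5
tcp_pos: [0.5524, 0.0117, 0.0334]
orientation: [-3.122, -0.328, 0.003]
contact_force: [-0.1, 0.3, 0.1]
grip_width: -0.0001
t9.50 b=(5.6,-13.3) z=33.4 yaw-b=0.0005 tilt=(-0.002,0.002) F=[-0.1  0.3  0.1] g=-0.1
```

```bash
python3 -m jog '[0,0,0,0,0.03,0,0, 0,0,0,0,0.055,0,0, 0,0,0,0,0.07,0,0, 0,0,0,0,0.08,0,0, 0,0,0,0,0.087,0,0, 0,0,0,0,0.09,0,0, 0,0,0,0,0.09,0,0]'
python3 -c "
from h import *
st()"
python3 -m jog '[0,0,0,0,-0.05,0,0, 0,0,0,-0.1,-0.05,-0.2,0, 0,0,0,-0.2,-0.05,-0.4,0, 0,0,0,-0.3,0.1,-0.6,0, 0,0,0,-0.33,0.25,-0.75,0, 0,0,0,-0.33,0.41,-0.83,0, 0,0,0,-0.33,0.41,-0.83,0, 0,0,0,-0.33,0.41,-0.83,0]'
python3 - <<'E'
from h import *
r.grab_frame("side")
st();im=r.grab_frame("wrist"); o=st(); np.save("w9.npy",im);crop(im,80,20,400,300,2,"pics/w9.png")
np.savez("w9o.npz",**{k:o[k] for k in("tcp_pos","orientation")})
E
```

```text
clock: 10.2
tcp_pos: [0.5561, -0.006, 0.0334]
orientation: [-3.122, -0.328, 0.003]
contact_force: [-0.1, -0.6, 0.3]
grip_width: -0.0003
t10.20 b=(5.6,-31.3) z=33.4 yaw-b=0.0005 tilt=(-0.002,0.002) F=[-0.1 -0.6  0.3] g=-0.3
clock: 11.0
tcp_pos: [0.509, -0.0999, 0.1995]
orientation: [-3.122, -0.327, 0.002]
contact_force: [-0.0, 0.7, -0.4]
grip_width: -0.0002
t11.05 b=(-60.3,-112.3) z=198.8 yaw-b=0.0014 tilt=(-0.003,0.002) F=[ 0.3  0.8 -0.8] g=-0.1
t11.10 b=(-60.3,-111.9) z=198.5 yaw-b=0.0026 tilt=(-0.004,0.003) F=[-0.6 -0.4 -0.6] g=-0.2
```

View pics/w9.png

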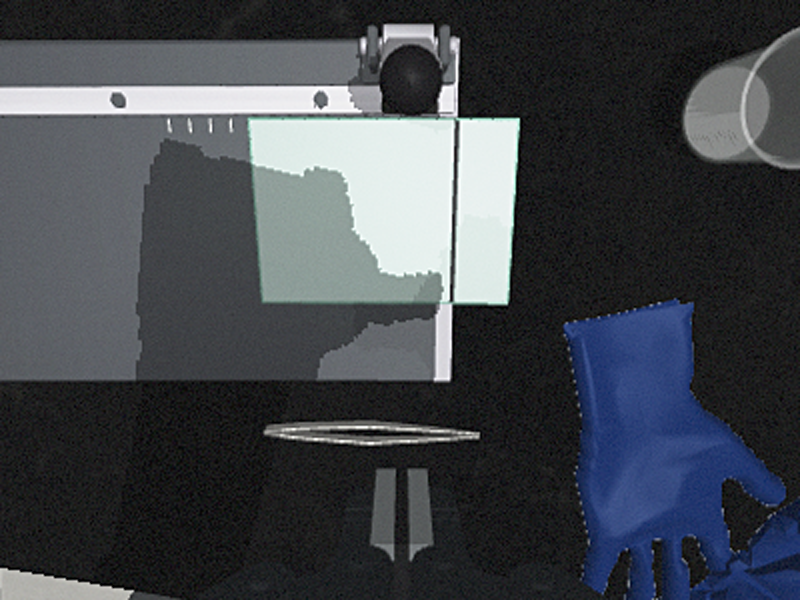

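Run:
```python
from h import *
o=dict(np.load("w9o.npz")); im=np.load("w9.npy").astype(int).sum(2)//3
f=lambda p,z:np.round(tob(V,onz("wrist",p,z,o))*1e3,1)
for y in range(90,171,20):
    s=im[y,295:316]; w=np.clip(150-s,0,None); c=295+(w*np.arange(21)).sum()/w.sum(); print("score",f((c,y),.036))
for y in(176,184,192,200,206):
    s=im[y,290:320]; k=np.where((s[:-1]>s[1:]+70))[0]; c=290+k[0]+.5; print("edge",f((c,y),.03), s[10:20])
u=lambda p:((p[0]+.5)/2+80-.5,(p[1]+.5)/2+20-.5)
print("corners",[f(u(p),.036) for p in((249,118),(519,118),(508,304),(263,303))])
# fence near face gap
print("fence top",f(u((20,114)),.037),f(u((230,115)),.037))
ub=u((411,80)); oo,d=ray("wrist",ub,o)
ey=np.array([-np.sin(V[2]),np.cos(V[2])])
for yb in(-.116,-.114):
    k=(yb-(oo[:2]-V[:2])@ey)/(d[:2]@ey); print(k)
# ball on circle: scan joint angles
for th in np.arange(.1,.6,.05):
    a=th-.1745; xb=.078-.103*np.sin(a); z=.048+.103*np.cos(a); w=tow(V,(xb,-.116)); print(round(th,2),proj("wrist",[*w,z],o)*2-[160,40])
```

```text
score [  39.  -137.8]
score [  20.9 -138. ]
score [   1.9 -137.8]
score [ -17.8 -138.1]
score [ -38.5 -134.5]
edge [ -46.2 -138.9] [221 215 217 216 224 237  40  12  28  29]
edge [ -55.  -139.2] [217 216 215 218 228 227   0  18  25  20]
edge [ -64.  -139.4] [218 217 216 216 226 234   0  16  27  26]
edge [ -73.2 -138.6] [214 216 216 218 224 145   2  26  30  28]
edge [ -80.1 -138.8] [215 214 216 219 231 127   4  23  19  22]
corners [array([ 48.6, -39.6]), array([  49. , -167.4]), array([ -40.2, -167.8]), array([-40.2, -39.7])]
fence top [49.9 68.1] [ 49.8 -31. ]
0.2613892470568344
0.09705278390212577
0.1 [415.77662632 -69.05944319]
0.15 [415.57363862 -46.8408425 ]
0.2 [415.35531252 -24.69575471]
0.25 [415.12362911  -2.77479137]
0.3 [414.8806197   18.78168794]
0.35 [414.6283252   39.84540956]
0.4 [414.36875886  60.30153125]
0.45 [414.10387335  80.04950161]
0.5 [413.83553294  99.00345925]
0.55 [413.565491   117.09221543]
```

```bash
python3 -m jog '[0,0,0,0.2,0.02,-0.06,0, 0,0,0,0.4,0.02,-0.06,0, 0,0,0,0.6,0.02,-0.06,0, 0,0,0,0.735,0.02,-0.06,0, 0,0,0,0.735,0.02,-0.06,0, 0,0,0,0.735,0.02,0.0,0, 0,0,0,0.735,0.02,0.15,0, 0,0,0,0.735,0.02,0.26,0, 0,0,0,0.735,0.02,0.28,0, 0,0,0,0.735,0.02,0.28,0]'
python3 - <<'E'
from h import *
st();im=r.grab_frame("side"); crop(im,240,130,160,120,5,"pics/s10.png")
im=r.grab_frame("wrist"); cv2.imwrite("pics/w10.png",im[:,:,::-1]);st()
E
```

```text
clock: 12.1
tcp_pos: [0.6511, -0.0713, 0.1409]
orientation: [-3.121, -0.332, 0.01]
contact_force: [-0.2, 0.3, 1.1]
grip_width: -0.0003
t12.10 b=(84.9,-114.9) z=140.9 yaw-b=0.0028 tilt=(-0.007,0.003) F=[-0.2  0.3  1.1] g=-0.3
t12.20 b=(86.7,-115.3) z=143.0 yaw-b=0.0026 tilt=(-0.003,0.003) F=[-0.7  0.1  0.1] g=-0.2
```

View pics/s10.png

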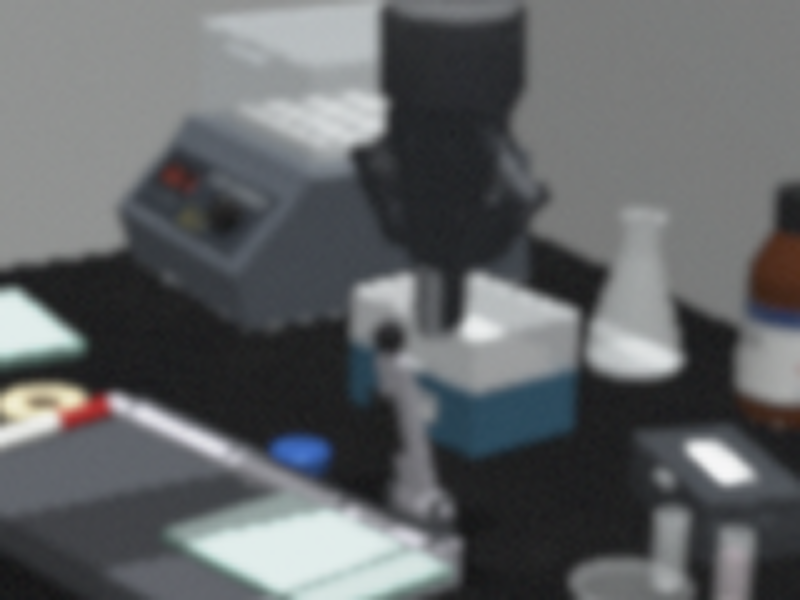

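View pics/w10.png

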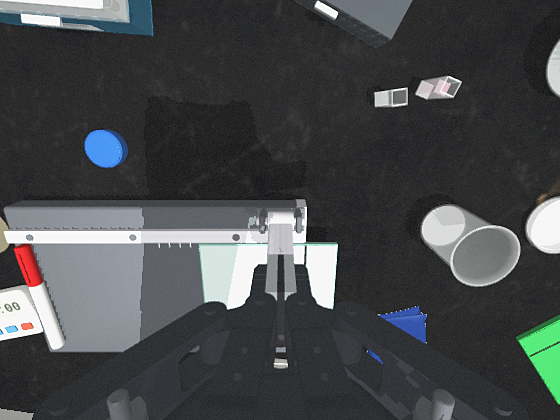

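```bash
python3 -m jog '[0,0,0,-0.06,0,0,0, 0,0,0,-0.081,0,0,0, 0,0,0,-0.12,0,0.012,0, 0,0,0,-0.159,0,0.03,0, 0,0,0,-0.2,0,0.05,0, 0,0,0,-0.237,0,0.073,0, 0,0,0,-0.27,0,0.1,0, 0,0,0,-0.305,0,0.13,0, 0,0,0,-0.305,0,0.13,0]'
python3 - <<'E'
from h import *
st();im=r.grab_frame("side"); crop(im,240,130,160,120,5,"pics/s11.png")
E
```

```text
clock: 13.1
tcp_pos: [0.5914, -0.0844, 0.1157]
orientation: [-3.121, -0.331, 0.008]
contact_force: [-0.9, -0.1, -0.1]
grip_width: 0.0001
t13.10 b=(23.8,-115.4) z=115.7 yaw-b=0.0022 tilt=(-0.005,0.002) F=[-0.9 -0.1 -0.1] g=0.1
```

View pics/s11.png

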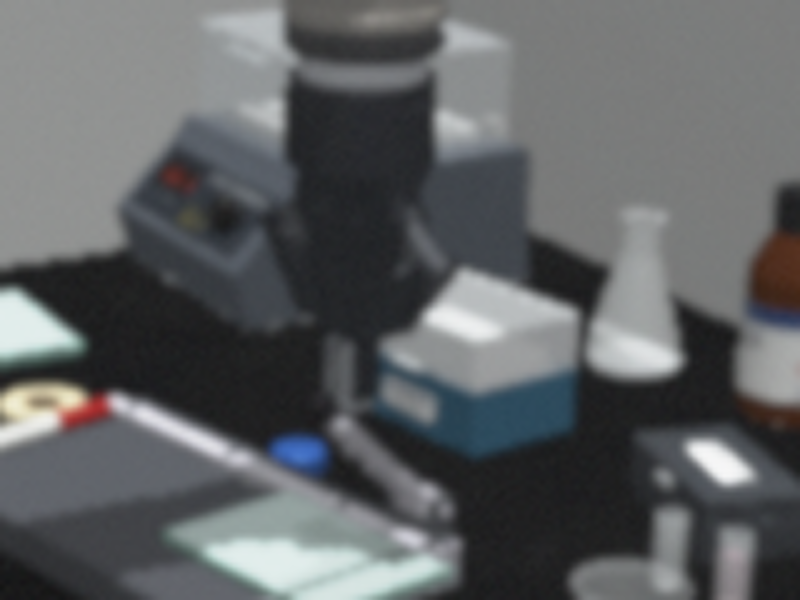

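```bash
python3 -m jog '[0,0,0,0.02,0,-0.06,0, 0,0,0,0,0,-0.125,0, 0,0,0,-0.1,0,-0.125,0, 0,0,0,-0.1,0,-0.08,0, 0,0,0,-0.125,0,-0.04,0, 0,0,0,-0.151,0,0,0, 0,0,0,-0.175,0,0.035,0, 0,0,0,-0.195,0,0.073,0, 0,0,0,-0.21,0,0.11,0, 0,0,0,-0.226,0,0.157,0, 0,0,0,-0.226,0,0.157,0]'
python3 - <<'E'
from h import *
st();im=r.grab_frame("side"); crop(im,240,130,160,120,5,"pics/s12.png")
im=r.grab_frame("wrist"); cv2.imwrite("pics/w12.png",im[:,:,::-1]);st()
E
```

```text
clock: 14.25
tcp_pos: [0.5466, -0.0935, 0.0835]
orientation: [-3.12, -0.331, 0.01]
contact_force: [-0.3, -0.2, 0.7]
grip_width: -0.0002
t14.25 b=(-21.9,-115.0) z=83.5 yaw-b=0.0025 tilt=(-0.007,0.003) F=[-0.3 -0.2  0.7] g=-0.2
t14.35 b=(-20.6,-115.1) z=84.8 yaw-b=0.0026 tilt=(-0.005,0.003) F=[0.9 0.4 0.6] g=-0.0
```

View pics/s12.png

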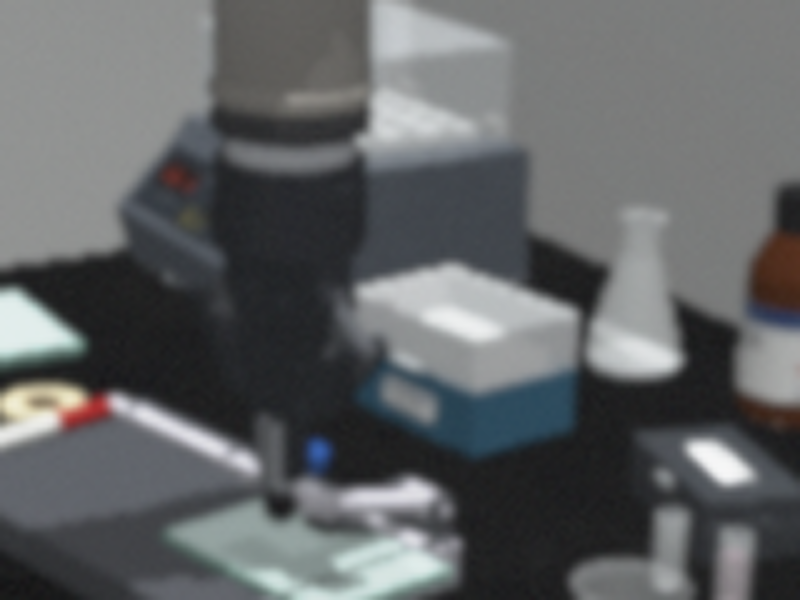

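View pics/w12.png

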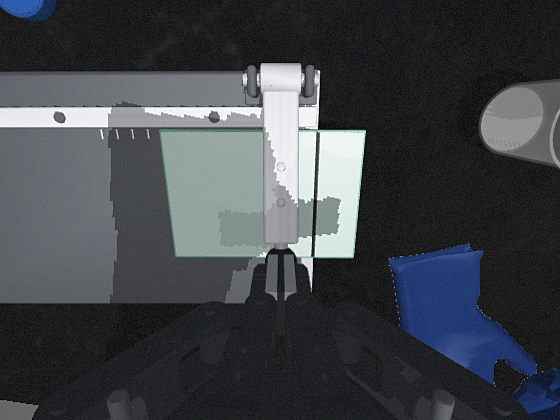

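```bash
python3 -m jog '[0,0,0,-0.01,0,0.04,0, 0,0,0,-0.017,0,0.075,0, 0,0,0,-0.019,0,0.1,0, 0,0,0,-0.02,0,0.115,0, 0,0,0,-0.02,0,0.122,0, 0,0,0,-0.02,0,0.122,0]'
python3 -c "
from h import *
st()"
```

```text
clock: 14.95
tcp_pos: [0.5437, -0.0941, 0.0602]
orientation: [-3.121, -0.331, 0.008]
contact_force: [-0.3, -0.4, -0.3]
grip_width: -0.0004
t14.95 b=(-24.9,-115.0) z=60.2 yaw-b=0.0026 tilt=(-0.005,0.003) F=[-0.3 -0.4 -0.3] g=-0.4
```

```bash
python3 -m jog '[0,0,0,0,0,0.006,0, 0,0,0,0,0,0.012,0, 0,0,0,0,0,0.016,0, 0,0,0,0,0,0.017,0]'
python3 - <<'E'
from h import *
st();im=r.grab_frame("side"); crop(im,240,170,120,90,6.6,"pics/s13.png")
im=r.grab_frame("wrist"); cv2.imwrite("pics/w13.png",im[:,:,::-1]);st()
E
```

```text
clock: 15.35
tcp_pos: [0.5437, -0.0941, 0.0568]
orientation: [-3.121, -0.331, 0.008]
contact_force: [-1.2, 0.3, 2.3]
grip_width: -0.0003
t15.35 b=(-24.9,-115.0) z=56.8 yaw-b=0.0025 tilt=(-0.005,0.003) F=[-1.2  0.3  2.3] g=-0.3
t15.45 b=(-24.9,-115.0) z=56.8 yaw-b=0.0026 tilt=(-0.005,0.003) F=[-1.5  0.5  2. ] g=0.2
```

View pics/s13.png

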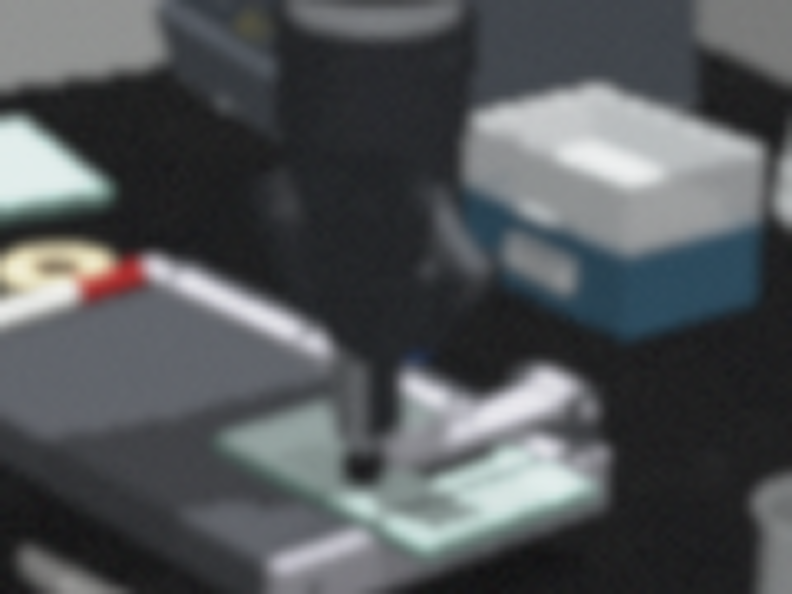

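View pics/w13.png

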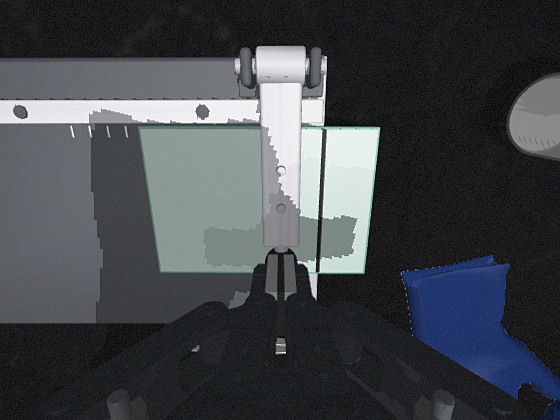

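```bash
python3 -m jog '[0,0,0,0,0,-0.05,0, 0,0,0,0,0,-0.2,0, 0,0,0,0,0,-0.4,0, 0,0,0,-0.1,0,-0.6,0, 0,0,0,-0.25,0,-0.75,0, 0,0,0,-0.25,0,-0.75,0, 0,0,0,-0.25,0,-0.75,0]'
python3 - <<'E'
from h import *
r.grab_frame("top")
o=st();im=r.grab_frame("wrist"); crop(im,80,20,400,300,2,"pics/w14.png"); np.save("w14.npy",im)
np.savez("w14o.npz",**{k:o[k] for k in("tcp_pos","orientation")})
im=r.grab_frame("side"); crop(im,240,170,120,90,6.6,"pics/s14.png")
E
```

```text
clock: 16.15
tcp_pos: [0.4959, -0.1054, 0.2082]
orientation: [-3.122, -0.33, 0.004]
contact_force: [0.2, -0.8, -0.4]
grip_width: -0.0002
t16.20 b=(-74.0,-115.6) z=207.2 yaw-b=0.0026 tilt=(-0.005,0.003) F=[-0.4 -0.5  0.5] g=-0.4
```

View pics/w14.png

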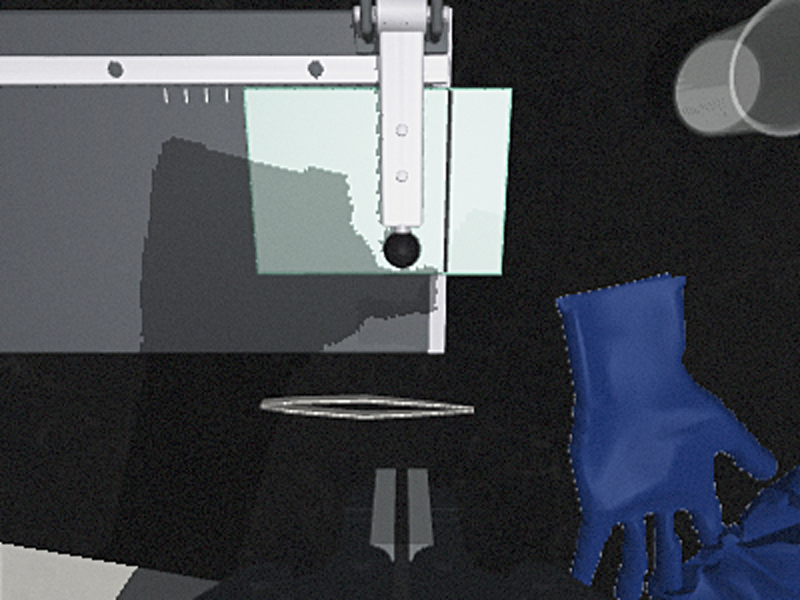

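View pics/s14.png

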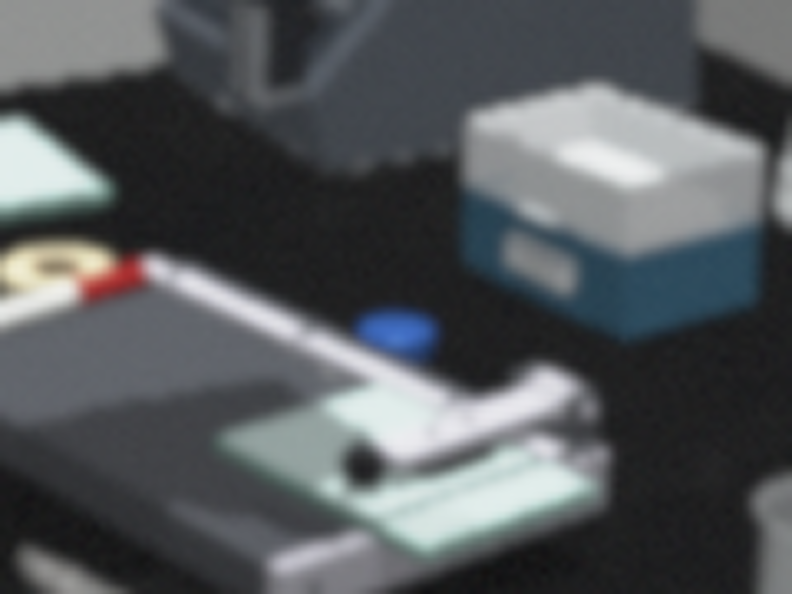

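Run:
```python
from h import *
o=dict(np.load("w14o.npz")); im=np.load("w14.npy").astype(int).sum(2)//3
f=lambda p,z:np.round(tob(V,onz("wrist",p,z,o))*1e3,1)
for y in (75,95,125,145):
    s=im[y,296:314]; w=np.clip(150-s,0,None); c=296+(w*np.arange(18)).sum()/w.sum(); print("score",f((c,y),.036))
for y in(164,175,185,192):
    s=im[y,290:320]; k=np.where((s[:-1]>s[1:]+60))[0]; c=290+k[-1]+.5; print("edge",f((c,y),.03))
u=lambda p:((p[0]+.5)/2+80-.5,(p[1]+.5)/2+20-.5)
print("corners",[f(u(p),.036) for p in((245,88),(512,88),(501,274),(258,273))])
print("fence top",f(u((20,85)),.037),f(u((230,85)),.037))
a,d=ray("wrist",u((402,250)),o); b,e=ray("side",(363/6.6+240,465/6.6+170))
s=np.linalg.lstsq(np.c_[d,-e],b-a,rcond=None)[0]; P=a+s[0]*d;Q=b+s[1]*e
for X in(P,Q):print(tob(V,X)*1e3,X[2]*1e3)
for th in(1.68,1.745,1.79):
    A=th-.1745; w=tow(V,(.078-.103*np.sin(A),-.116)); print(th,(proj("side",[*w,.048+.103*np.cos(A)])-[240,170])*6.6)
```

```text
score [  39.2 -138.6]
score [  21.1 -138.5]
score [  -7.5 -138.7]
score [ -27.6 -138.5]
edge [ -48.7 -139.7]
edge [ -60.9 -140. ]
edge [ -72.2 -140.3]
edge [ -80.3 -140.6]
corners [array([ 48.7, -40.4]), array([  49.1, -168.4]), array([ -39.8, -168.3]), array([-39.7, -39.9])]
fence top [49.6 66.9] [ 49.9 -33.6]
[ -26.2972188  -116.01610938] 45.664770582998116
[ -24.99911154 -117.23316941] 45.50421654013864
1.68 [361.69207107 442.1853003 ]
1.745 [361.02816908 458.03548603]
1.79 [361.0698054  468.80424413]
```

Run:
```python
from h import *
for n,p in dict(nearR=(-.085,-.14,.03),NR=(-.038,-.17,.036),FL=(.052,-.04,.036)).items():
    print(n,(proj("side",[*tow(V,p),p[2]])-[240,170])*6.6)
im=r.grab_frame("top"); crop(im,190,170,140,100,5.7,"pics/topc15.png")
```

```text
nearR [279.42939702 565.18255937]
NR [427.60494295 543.94674475]
FL [383.05586099 377.11515025]
```

View pics/topc15.png

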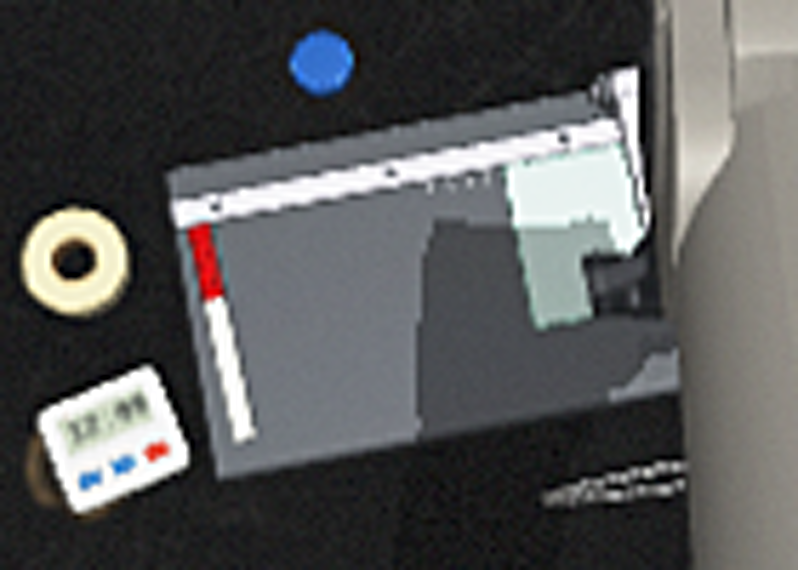

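```bash
python3 -c "
from h import *
st(); print(r.hand_in())"
```

```text
t16.35 b=(-74.1,-115.2) z=206.0 yaw-b=0.0033 tilt=(-0.007,0.004) F=[-1.2  1.   1.1] g=0.1
the job is handed in; nothing more can be done
None
```

I pushed the plate against the fence and then along it with the closed fingers. Then I tipped the hold-down arm over from behind the ball, pressed it to level and drew clear. I handed the job in at 16.4 s; no verdict is reported.

**Plate:** It measured square to within about 0.005 rad and about 1 mm off the fence. The score line came out about 1 to 1.5 mm inside the breaking edge; the limit is 4.5 mm.

**Hold-down arm:** The last press needed about 2 N with the tool tip at z = 56.8 mm, which puts the joint at about 1.75 rad. Triangulating the ball from the wrist and side cameras gave about 1.77. That view showed the plate corner 5 to 9 pixels low, and allowing for that it also comes to about 1.75. I could not measure the pad force on the glass directly.

**Bystanders:** The cap, tape, timer, marker and tweezers looked unmoved in the last pictures, and the beaker did too in the wrist view. I did not check the petri dish at the end, but I never worked near it.

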